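# Unscrew the clamp and free the cookie stamp

## Robot

A 6-joint arm with a two-finger parallel gripper is mounted at the origin on a cart in front of the work surface, level with it; the furniture and walls round the work are solid. World frame = base frame: x ahead of the robot, y to its left, z up, the work surface at z = 0. Lengths are in m, angles in rad, forces in N, time in s.
With the tool pointing down it reaches from about 0.375 to 0.925 m from the base axis. Payload 5.7 kg.
Tool frame: the origin (TCP) lies between the finger pads; the fingertips stand bot.nose_length ahead of it and the grasp point (between the pads) lies 3 mm ahead of it (bot.nose_length is the distance from the TCP to the fingertips, in m); z points along the fingers, y is the line along which they close (so a half turn about z gives the same grasp; the last joint's range is limited). The gripper opens to 85 mm and grips with 20 to 120 N. Pads are 22 mm wide; open, the fingers measure 114 mm over their backs; the gripper's body (76 mm by 85 mm) begins 54 mm behind the grasp point. The pads swing forward as they close: fully open they stand 13 mm farther back than shut.
Start: joints at [-1.388, 0.359, 1.51, -0, 1.272, -0.115], TCP at [0.176, -0.574, 0.22] pointing down, gripper open.
Joint ranges: [-2.97, 2.97], [-1.01, 2.36], [0.21, 2.38], [-0.96, 4.11], [0.2, 2.71], [-2.98, 2.98]. Speed limits (rad/s): [2.39, 2.39, 3.14, 3.14, 3.14, 3.14].

## Interface

Orientations are given as [roll, pitch, yaw] about the fixed x, y, z axes, in that order (R = Rz(yaw) Ry(pitch) Rx(roll)).
In Python, from bench import bot gives the robot as it stands. The module is installed in compiled form; this text tells all that it offers.
- The arm moves only by the tool apply_moves, never from a script. Its argument "deltas" is a list of rows, each a list of 6 numbers: the shift along the tool's x, y, z scaled (see below), then the turn, a rotation vector about the tool's x, y, z scaled (see below). A call has 1 to 10 rows; each row is the pose to reach, as a shift and turn from the pose commanded when the call began, along the tool's axes at that moment, turning the shorter way round; what a row does not reach only later rows make up. The controller multiplies each number of a shift by 500 mm and each number of a turn by 360 degrees. A row lasts 1/10 s, in which the tool goes at most 50 mm and 8.59 degrees, less where a joint would pass 70% of its speed; a pose out of reach is approached as far as the arm can. A call with a number of a shift or a turn outside -1 to 1 is refused whole. A call with a gripper value outside its range is refused whole. "claw" is the finger opening in mm, from 0 to 85.4, set as the call begins (left out, the last holds). The fingers move at their own pace and stop on an object; "squeeze" is the grip in N (left out, the last holds). Time passes only in rows, so rows that repeat a pose let the fingers close. It gives the time, the measured TCP pose, the force, the opening and the grip force at its end, in the units of the state.
- bot.observe(): the state, without advancing time (a new reading comes with each control period).
- bot.get_image(name): name is "scene" or "top" or "wrist"; returns a dict with "img" (420x560x3 uint8, red, green, blue), "K" (3x3 intrinsics, pixels), "dist" ([k1, k2, p1, p2, k3] as OpenCV has them; the pictures are not rectified), "position" and "orientation" of the camera in the world; the wrist camera has in their place "tool_from_camera" (4x4, takes a point from camera to tool coordinates, whose origin is the TCP and whose axes are the flange's). Camera axes: x right, y up, looking along -z (the intrinsics and any distortion apply to the point x, -y, -z); pixel columns grow to the right and rows downward; lengths in m; the calibration is good to about 2 mm. A picture is of the moment at which its call begins: read the wrist's pose just before it. There is no depth.
- bot.finish_job(): hands the job in; it is judged then, once.
The state is a dict: "time": time; "qpos": joint angles; "joint_velocities": joint speeds; "joint_torque": joint torques, N m; "ee_pos": TCP position; "eef_rot": TCP orientation; "force": force on the tool from outside, world axes, zero at the start; "wrist_torque": the same for the moment, N m; "finger_gap": finger opening in m; "grasp_force": force on a finger pad.
Only numpy, scipy, OpenCV 4.12 (cv2) and the standard library are available. Lean on these libraries where they do the work, as an engineer would, in place of code of your own. Each camera call takes 0.05 s, during which the arm holds its last target. There are 200 camera calls.

## Task

Take the red-handled slotted key and use it to turn the brass clamp screw of the little vise counter-clockwise, all the way to its stop, so that the jaw draws clear of the cookie stamp; move the vise only with the key, do not push on it with the gripper. Then lift the stamp out and stand it, handle up, wholly on the cake board, with the key back upright and fully home in its grey stand. Do not knock the gel pots or the orange bottle about.

Things in the scene. Friction and masses are not known exactly. Their poses are not given: they have to be found in the camera images.
- vise: fixed vise, base plate 110 (its x) x 200 (its y) x 12 mm; origin: centre of its underside, z up. Blue fixed jaw at y = 81 to 97 mm, top z = 40. Stamp on the plate at x 0, y 45 mm, between side rails (inner faces x = +-37, top z = 20). Screw upright at x 0, y -62 mm in a blue housing, top z = 26. Steel moving jaw in between
- screw_top (a point): on the brass screw's upright axis, level with the top of its head at rest, 44 mm over the vise's underside; axes as the vise's. Head 36 mm across, slot right across it 7 mm wide (9 at its mouth), 8 mm deep. The slot's direction is not reported: look, or feel for it. Head is sprung: gives 5 mm downward (4.5 N, +1.5 N/mm), so a blade pressed on it clicks in when lined up. Turning takes 0.16 N m
- jaw (a joint): travel of the moving jaw away from the stamp, m. The screw draws it back by rack and pinion, 2.5 mm per rad of counter-clockwise turn, to the stop at 14.0 mm (5.6 rad in all, often more than one bite; slot and key are alike after half a turn). It starts at 0 to 3.5 mm. At 0 its lip hangs 7.5 mm over the stamp's base, 2 mm above it
- jaw_lip (a point): top edge of the moving jaw's lip at mid width, 36.5 mm over the vise's underside; axes as the vise's
- stamp: wooden cookie stamp, square base 70 x 70 x 14 mm with a dark block handle on top, 24 mm (its x) x 44 mm (its y), from z = 14 to 53 mm; origin at the centre of its underside, z up; about 0.2 kg
- key: slotted key standing upright, 102 mm tall, 0.12 kg; origin at the middle of the blade's tip, z up along the key. Steel blade 5 mm thick (its x) x 26 mm wide (its y), z = 0 to 30 mm; round dark flange 50 mm across, z = 30 to 36; red flat handle 16 mm (its x) x 26 mm (its y), z = 36 to 102
- key_stand: fixed grey block 64 (its x) x 74 (its y) x 45 mm; origin at the centre of its underside. Through pocket 13 mm (x) x 34 mm (y) at its centre; the key's blade hangs in it and the flange rests on the top, the blade's tip 15 mm over the underside
- cake_board: fixed white used cake board with icing smears, 170 (its x) x 150 (its y) mm, top face 9 mm over its underside; origin at the centre of the underside
- pot_red: bystander: small gel pot, red with white cap, 45 mm across, 39 mm tall; origin at the centre of its underside
- pot_green: bystander: small gel pot, green with white cap, 45 mm across, 39 mm tall; origin at the centre of its underside
- bottle_orange: bystander: colour bottle with orange nozzle, 55 mm across, 200 mm tall; origin at the centre of its underside

How it is judged:
On the way, in this order (a step that is already met when the one before it is completed fails the run):
1. the screw is turned back to its stop and the jaw is drawn clear (within 1 mm of its stop), with the stamp still in the vise (value of joint jaw above 0.013 m and z of stamp in the frame of vise below 0.02 m), for 0.1 s.
2. the stamp is lifted clear of the vise (z of stamp in the frame of vise above 0.045 m), for 0.1 s.
At the end, for the whole second after the job is handed in: Jaw wound back to within 1 mm of its stop (over 13 mm); stamp upright (0.1 rad) and still on the cake board, within 55 mm (board x) and 45 mm (board y) of its centre; key upright (0.12 rad) and still, home in its stand (4 mm in height, 13 mm sideways) (value of joint jaw above 0.013 m and x of stamp in the frame of cake_board between -0.055 and 0.055 m and y of stamp in the frame of cake_board between -0.045 and 0.045 m and z of stamp in the frame of cake_board between 0.005 and 0.013 m and angle between stamp's own z axis and vertical below 0.1 rad and linear speed of each of stamp, key below 0.02 m/s and horizontal distance between key and key_stand below 0.013 m and height (world z) of key between 0.011 and 0.019 m and angle between key's own z axis and vertical below 0.12 rad); the robot touches nothing.
It fails at once if the gripper pushes on the vise, its jaw or its screw with more than 8 N (contact force between the fingers and vise above 8 N).
It fails at once if a gel pot or the orange bottle is pushed more than 30 mm or tipped (distance of any of pot_red, pot_green, bottle_orange from where it was at the start of the episode above 0.03 m or angle between any of pot_red, pot_green's own z axis and vertical above 0.5 rad or angle between bottle_orange's own z axis and vertical above 0.4 rad).
It also fails if it takes over 72 s, if anything falls off the work surface, if the arm or the gripper's body presses on something with over 40 N, if the wrist force passes 120 N, or if a joint passes its speed limit or range.

## Working session

There is one attempt and no reset: what is moved stays moved. The work goes in short steps, Python scripts to look and compute and a tool call to move; the robot and the scene stay as the last step left them, time stands still between calls to the robot, and variables do not carry over. Pictures are saved under pics/ and viewed, at most 10 in all, crops included, and the job is handed in when it is done.

Besides the shell and the picture viewer there is one more tool, called after "Call:" as name([rows], argument=value, ...), one row to a line, values as JSON. apply_moves: Moves the arm, as the interface text tells. Shifts and turns lie within -1 to 1; 1 stands for 500 mm of shift or 360 degrees of turn. Its arguments: {"type":"object","properties":{"deltas":{"type":"array","items":{"type":"array","items":{"type":"number","minimum":-1,"maximum":1}}},"claw":{"type":"number"},"squeeze":{"type":"number"}},"required":["deltas"]}

```bash
mkdir -p pics; ls; python3 - <<'E'
from bench import bot
import cv2,numpy as np
s=bot.observe(); print(s, bot.nose_length)
for n in ["scene","top"]:
    d=bot.get_image(n); cv2.imwrite(f"pics/{n}0.png",d["img"][:,:,::-1]); print(n,d["K"],d["dist"],d["position"],d["orientation"])
d=bot.get_image("wrist"); print(d["tool_from_camera"],d["K"],d["dist"])
E
```

```text
pics
{'time': 0.0, 'qpos': array([-1.38812415e+00,  3.59517531e-01,  1.51148659e+00, -1.75725103e-05,
        1.27248566e+00, -1.15127824e-01]), 'joint_velocities': array([-0.00081649, -0.00011133,  0.00019582,  0.00193221, -0.00042958,
        0.00134784]), 'joint_torque': array([-1.67645987e-03, -5.27640438e+01, -2.78619379e+01, -4.48024184e-04,
        1.32484763e-02,  1.16760937e-06]), 'ee_pos': array([ 0.17588784, -0.57287801,  0.21902554]), 'eef_rot': array([-3.13970616e+00, -2.01254350e-04,  2.97804991e-01]), 'force': array([ 0.10642669, -0.07901061,  0.7354836 ]), 'wrist_torque': array([ 0.00806827,  0.00438523, -0.04605347]), 'grasp_force': 0.0, 'finger_gap': 0.0856319691008056} 0.022
scene [[455.39772413   0.         277.12801266]
 [  0.         455.39772413 206.20542222]
 [  0.           0.           1.        ]] [-0.03251975  0.          0.          0.          0.        ] [0.01304107 0.62752173 0.93464558] [ 0.69829425 -0.01054527 -2.33516714]
top [[386.62958316   0.         275.9472089 ]
 [  0.         386.62958316 210.86848546]
 [  0.           0.           1.        ]] [-0.09939228  0.          0.          0.          0.        ] [0.4730545  0.10608553 0.9718685 ] [ 0.03702623 -0.01037864 -1.56356616]
[[ 2.71519258e-04  9.49257638e-01  3.14499385e-01  8.03723344e-02]
 [ 9.99999742e-01 -4.83705410e-05 -7.17340295e-04  4.08567499e-04]
 [-6.65728249e-04  3.14499499e-01 -9.49257406e-01 -1.54289384e-01]
 [ 0.00000000e+00  0.00000000e+00  0.00000000e+00  1.00000000e+00]] [[309.76353622   0.         278.64818543]
 [  0.         309.76353622 207.11489809]
 [  0.           0.           1.        ]] [-0.04761068  0.          0.          0.          0.        ]
```

View pics/top0.png

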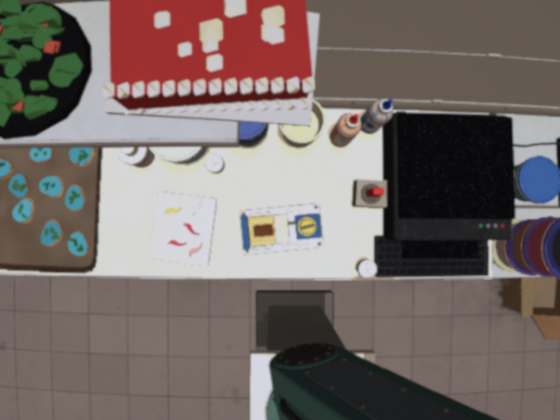

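View pics/scene0.png

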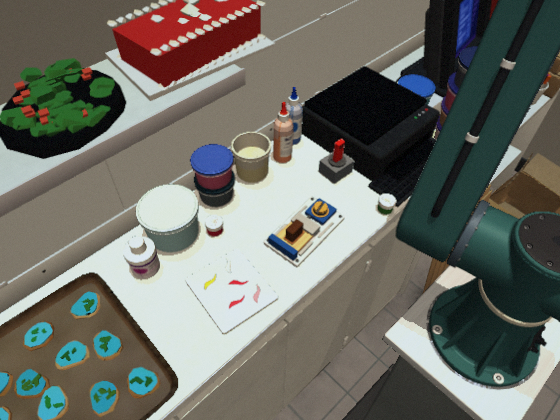

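```bash
cat > h.py <<'E'
from bench import bot
import cv2,numpy as np
from scipy.spatial.transform import Rotation as Rot
def eul(o): return Rot.from_euler('xyz',o).as_matrix()
def cam(n,fn=None):
    s=bot.observe(); d=bot.get_image(n)
    if n=="wrist":
        T=np.eye(4);T[:3,:3]=eul(s["eef_rot"]);T[:3,3]=s["ee_pos"];T=T@d["tool_from_camera"]
        d["R"],d["p"]=T[:3,:3],T[:3,3]
    else: d["R"],d["p"]=eul(d["orientation"]),np.array(d["position"])
    d["bgr"]=d["img"][:,:,::-1].copy()
    if fn: cv2.imwrite("pics/"+fn,d["bgr"]); np.savez("pics/"+fn+".npz",K=d["K"],dist=d["dist"],R=d["R"],p=d["p"],bgr=d["bgr"])
    return d
def load(fn):
    return dict(np.load("pics/"+fn+".npz"))
def ray(d,uv):
    q=cv2.undistortPoints(np.array(uv,float).reshape(-1,1,2),d["K"],np.array(d["dist"])).reshape(-1,2)
    v=np.c_[q[:,0],-q[:,1],-np.ones(len(q))]@d["R"].T
    return v/np.linalg.norm(v,axis=1)[:,None]
def onz(d,uv,z):
    v=ray(d,uv); return d["p"]+v*((z-d["p"][2])/v[:,2])[:,None]
def tri(d1,a,d2,b):
    r=ray(d1,[a])[0];s=ray(d2,[b])[0]
    t=np.linalg.lstsq(np.c_[r,-s],d2["p"]-d1["p"],rcond=None)[0]
    A=d1["p"]+r*t[0];B=d2["p"]+s*t[1]; return (A+B)/2,np.linalg.norm(A-B)
def proj(d,P):
    c=(np.atleast_2d(P)-d["p"])@d["R"]; c[:,1:]*=-1
    return cv2.projectPoints(c.reshape(-1,1,3),np.zeros(3),np.zeros(3),d["K"],np.array(d["dist"]))[0].reshape(-1,2)
def goto(P,yaw,roll=np.pi,pitch=0,frm=None):
    "deltas (scaled) from measured pose to tool pose"
    s=bot.observe();R0=eul(s["eef_rot"]);R1=eul([roll,pitch,yaw])
    return np.round(np.r_[R0.T@(np.array(P)-s["ee_pos"])/.5,Rot.from_matrix(R0.T@R1).as_rotvec()/(2*np.pi)],4), s["ee_pos"],s["eef_rot"],s["force"]
E
python3 - <<'E'
from h import *
np.set_printoptions(precision=4,suppress=True)
t=cam("top","t.png");s=cam("scene","s.png")
def red(d,box):
    h=cv2.cvtColor(d["bgr"],cv2.COLOR_BGR2HSV);x0,y0,x1,y1=box
    m=((h[...,0]<8)|(h[...,0]>172))&(h[...,1]>150)&(h[...,2]>90)
    k=np.zeros_like(m);k[y0:y1,x0:x1]=1;m&=k
    ys,xs=np.nonzero(m);return (xs.mean(),ys.mean()),(xs.min(),xs.max(),ys.min(),ys.max()),m.sum()
a=red(t,(350,175,395,210));b=red(s,(320,130,360,175));print(a,b,tri(t,a[0],s,b[0]))
for n,uv,z in [("stamp",(263,230),.05),("screw",(308,226),.044),("board",(183,228),.009),("potr",(214,163),.039),("potg",(367,268),.039),("bottlecap",(352,118),.2)]:
    print(n,onz(t,[uv],z))
E
```

```text
((np.float64(376.9873417721519), np.float64(191.49367088607596)), (np.int64(372), np.int64(383), np.int64(188), np.int64(195)), np.int64(79)) ((np.float64(338.0542168674699), np.float64(150.17469879518072)), (np.int64(333), np.int64(344), np.int64(138), np.int64(161)), np.int64(166)) (array([ 0.5544, -0.1378,  0.0791]), np.float64(0.0030113602422332277))
stamp [[0.4614 0.1273 0.05  ]]
screw [[0.4717 0.0194 0.044 ]]
board [[0.4642 0.3281 0.009 ]]
potr [[0.623  0.2481 0.039 ]]
potg [[ 0.3707 -0.1253  0.039 ]]
bottlecap [[ 0.6925 -0.0555  0.2   ]]
```

```bash
python3 -c "
from h import *
print(goto([.47,-.04,.28],0))"
```

```text
(array([ 8.751e-01, -8.471e-01, -1.202e-01, -2.000e-04,  0.000e+00,
        4.740e-02]), array([ 0.1759846 , -0.57325506,  0.21947295]), array([-3.14065806e+00, -1.23116943e-04,  2.97792366e-01]), array([-0.29088682, -0.58194927,  0.2137068 ]))
```

Call:
apply_moves([
  [0,0,-0.1,0,0,0],
  [0.1,-0.1,-0.12,0,0,0.005],
  [0.44,-0.42,-0.12,0,0,0.0237],
  [0.44,-0.42,-0.12,0,0,0.0237],
  [0.44,-0.42,-0.12,0,0,0.0237],
  [0.44,-0.42,-0.12,0,0,0.0237],
  [0.44,-0.42,-0.12,0,0,0.0237],
  [0.875,-0.847,-0.12,0,0,0.0474],
  [0.875,-0.847,-0.12,0,0,0.0474],
  [0.875,-0.847,-0.12,0,0,0.0474],
])

```text
time: 1.25
ee_pos: [0.3914, -0.1849, 0.2801]
eef_rot: [3.141, -0.001, -0.001]
force: [0.1, -1.2, 0.2]
finger_gap: 0.0854
grasp_force: 0.0
```

```bash
python3 -c "
from h import *
print(goto([.47,-.04,.28],0))"
```

```text
(array([ 1.567e-01, -2.900e-01,  2.000e-04,  1.000e-04, -1.000e-04,
       -2.000e-04]), array([ 0.39144662, -0.18489601,  0.28009968]), array([ 3.14124809e+00, -6.41788685e-04, -1.38427068e-03]), array([ 0.11787682, -1.18476019,  0.22752864]))
```

Call:
apply_moves([
  [0.157,-0.29,0,0,0,0],
  [0.157,-0.29,0,0,0,0],
  [0.157,-0.29,0,0,0,0],
  [0.157,-0.29,0,0,0,0],
  [0.157,-0.29,0,0,0,0],
  [0.157,-0.29,0,0,0,0],
])

```text
time: 1.85
ee_pos: [0.4691, -0.0416, 0.2798]
eef_rot: [3.141, 0.001, 0.001]
force: [-0.3, -0.5, -0.7]
finger_gap: 0.0856
grasp_force: 0.0
```

```bash
python3 -c "
from h import *
d=cam('wrist','w1.png');print(d['p'],bot.observe()['ee_pos'])
for P in [(.553,-.137,.1),(.4717,.0194,.044),(.46,.127,.05)]: print(proj(d,P))"
```

```text
[ 0.54970048 -0.04191541  0.434002  ] [ 0.46890087 -0.04217887  0.27974251]
[[370.47203868 102.13963978]]
[[230.11476022 168.86773487]]
[[146.05115878 179.01940442]]
```

View pics/w1.png

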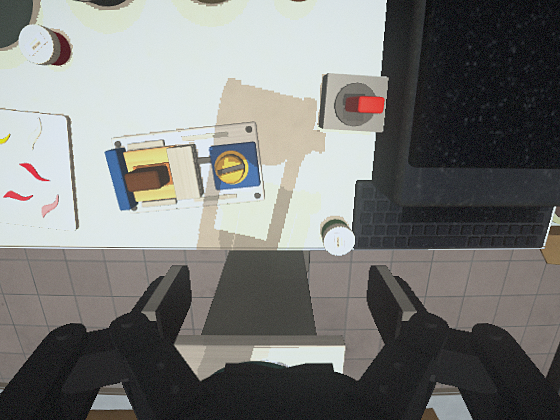

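Call:
apply_moves([
  [0.122,0.116,0.12,0,0,0.238],
  [0.122,0.116,0.12,0,0,0.238],
  [0.122,0.116,0.12,0,0,0.238],
  [0.122,0.116,0.12,0,0,0.238],
  [0.122,0.116,0.12,0,0,0.238],
  [0.122,0.116,0.12,0,0,0.238],
  [0.122,0.116,0.12,0,0,0.238],
  [0.122,0.116,0.12,0,0,0.238],
  [0.122,0.116,0.12,0,0,0.238],
  [0.122,0.116,0.12,0,0,0.238],
], claw=50)

```text
time: 2.9
ee_pos: [0.5296, -0.1013, 0.2199]
eef_rot: [3.141, -0.0, -1.504]
force: [-0.3, 0.2, 0.1]
finger_gap: 0.0503
grasp_force: 0.0
```

```bash
python3 -c "
from h import *
d=cam('wrist','w2.png');s=bot.observe();print(d['p'],s['ee_pos'],s['eef_rot'],s['qpos'])
for P in [(.553,-.137,.1),(.4717,.0194,.044),(.46,.127,.05)]: print(proj(d,P))"
```

```text
[ 0.53501088 -0.1820736   0.37425006] [ 0.52956699 -0.10129127  0.21990817] [ 3.14120165e+00 -1.49665084e-04 -1.51116415e+00] [-3.16926073e-01  2.71780170e-01  1.64112902e+00 -3.00332982e-04
  1.22899205e+00  2.76513515e+00]
[[254.60806908 157.37583362]]
[[318.8894269  282.08447396]]
[[319.16931187 355.16507223]]
```

View pics/w2.png

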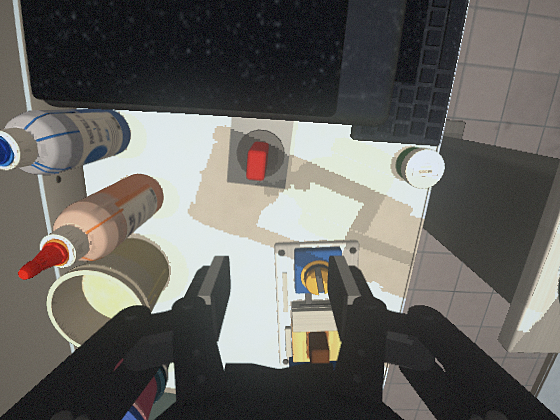

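```bash
cat > m1.py <<'E'
from h import *
np.set_printoptions(precision=4,suppress=True)
def mask(d,box,f):
    x0,y0,x1,y1=box;h=cv2.cvtColor(d["bgr"],cv2.COLOR_BGR2HSV).astype(int);m=f(h[...,0],h[...,1],h[...,2])
    k=np.zeros_like(m);k[y0:y1,x0:x1]=1;return (m&k).astype(np.uint8),h
def big(m):
    c=max(cv2.findContours(m,cv2.RETR_EXTERNAL,cv2.CHAIN_APPROX_NONE)[0],key=cv2.contourArea);return c
E
python3 - <<'E'
from m1 import *
w1=load("w1.png");w2=load("w2.png")
redf=lambda h,s,v:((h<10)|(h>170))&(s>130)&(v>60)
C=[]
for d,box in((w1,(340,85,390,125)),(w2,(235,125,285,190))):
    m,h=mask(d,box,redf); v=h[...,2][m>0]; th,_=cv2.threshold(v.astype(np.uint8),0,255,cv2.THRESH_OTSU)
    top=(m>0)&(h[...,2]>th); c=big(top.astype(np.uint8)); r=cv2.minAreaRect(c)
    print("red",m.sum(),"top",top.sum(),th,r); C.append(r[0])
    P=onz(d,cv2.boxPoints(r),.117);print(P[:,:2], np.linalg.norm(np.diff(P,axis=0),axis=1))
    e=P[1]-P[0] if np.linalg.norm(P[1]-P[0])>np.linalg.norm(P[2]-P[1]) else P[2]-P[1]
    print("centre",onz(d,[r[0]],.117),"yaw",np.degrees(np.arctan2(e[1],e[0]))%180)
print(tri(w1,C[0],w2,C[1]))
# stand: grey top; blow-ups
a=cv2.resize(w1["bgr"][70:260,90:400],None,fx=2.4,fy=2.4,interpolation=cv2.INTER_CUBIC)
cv2.imwrite("pics/c1.png",a)
E
```

```text
red 431 top 385 184.0 ((371.0, 104.5), (15.0, 26.0), 90.0)
[[ 0.5575 -0.1195]
 [ 0.5578 -0.1451]
 [ 0.5437 -0.1464]
 [ 0.5434 -0.1206]] [0.0255 0.0142 0.0259]
centre [[ 0.5506 -0.1329  0.117 ]] yaw 90.65436384914474
red 664 top 488 160.0 ((255.6598358154297, 164.74180603027344), (17.382862091064453, 28.51875877380371), 5.19442892074585)
[[ 0.5587 -0.1216]
 [ 0.5574 -0.1458]
 [ 0.543  -0.1454]
 [ 0.5439 -0.1212]] [0.0241 0.0143 0.0242]
centre [[ 0.5507 -0.1337  0.117 ]] yaw 86.94588904990067
(array([ 0.5507, -0.1334,  0.1154]), np.float64(0.00020786096698585159))
```

View pics/c1.png

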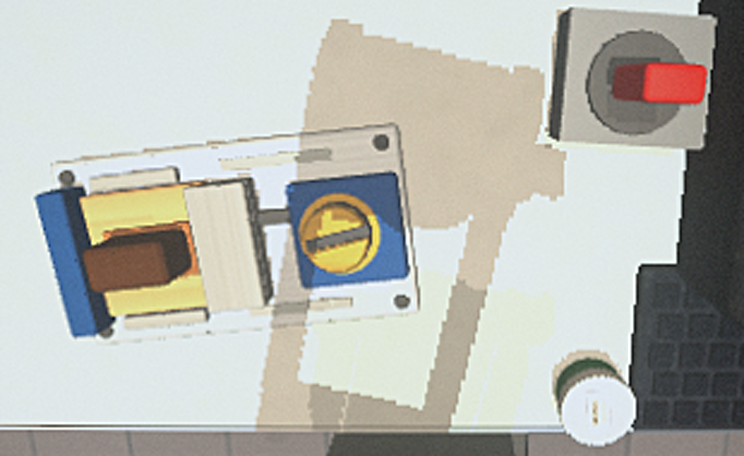

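```bash
python3 - <<'E'
from m1 import *
w1=load("w1.png");w2=load("w2.png");t=load("t.png");s=load("s.png")
print("printer corner",tri(t,(396,112),s,(305,100)))
yel=lambda h,s,v:(h>12)&(h<35)&(s>110)&(v>90)
for n,d,box,zs in(("w1",w1,(205,140,262,195),(.044,)),("top",t,(296,214,320,240),(.044,)),("w2",w2,(295,250,345,300),(.044,))):
    m,h=mask(d,box,yel); c=cv2.convexHull(big(m)); e=cv2.fitEllipse(c); print(n,"brass",m.sum(),e,onz(d,[e[0]],.044)[0])
# slot in w1: non-yellow inside hull
m,h=mask(w1,(205,140,262,195),yel);c=cv2.convexHull(big(m));f=np.zeros_like(m);cv2.fillPoly(f,[c],1);f=cv2.erode(f,np.ones((5,5)))
sl=((f>0)&((h[...,1]<110))).astype(np.uint8);r=cv2.minAreaRect(big(sl));print("slot",sl.sum(),r)
ys,xs=np.nonzero(sl);P=onz(w1,np.c_[xs,ys],.042)[:,:2];u,sv,vt=np.linalg.svd(P-P.mean(0));print(P.mean(0),sv,"slot deg",np.degrees(np.arctan2(vt[0,1],vt[0,0]))%180)
# blue parts
blu=lambda h,s,v:(h>100)&(h<130)&(s>110)&(v>50)
for box in((205,130,265,200),(100,140,135,215)):
    m,h=mask(w1,box,blu);r=cv2.minAreaRect(big(m));P=onz(w1,cv2.boxPoints(r),.026 if box[0]>200 else .04);print("blue",r,onz(w1,[r[0]],.026 if box[0]>200 else .04));print(P[:,:2],[np.degrees(np.arctan2(*(P[i+1]-P[i])[1::-1])) for i in range(3)])
E
```

```text
printer corner (array([ 0.7231, -0.1699,  0.1384]), np.float64(0.007275105098011058))
w1 brass 647 ((231.16244506835938, 166.83053588867188), (32.226226806640625, 33.406864166259766), 124.48632049560547) [0.4743 0.0179 0.044 ]
top brass 150 ((305.7720947265625, 223.15582275390625), (9.735556602478027, 13.865013122558594), 71.35498046875) [0.4785 0.0248 0.044 ]
w2 brass 450 ((318.03179931640625, 277.30950927734375), (33.09077835083008, 34.79629135131836), 126.85385131835938) [0.4735 0.0128 0.044 ]
slot 194 ((230.80413818359375, 163.6907196044922), (19.706924438476562, 26.336444854736328), 87.39744567871094)
[0.4752 0.0167] [0.1425 0.0938] slot deg 113.93982334761483
blue ((234.64999389648438, 166.5500030517578), (42.85067367553711, 44.12346267700195), 81.8698959350586) [[0.4712 0.016  0.026 ]]
[[ 0.4952  0.0477]
 [ 0.5032 -0.0098]
 [ 0.4464 -0.0167]
 [ 0.4376  0.0432]] [np.float64(-82.08840278645356), np.float64(-173.0677182998578), np.float64(98.34736987026827)]
blue ((117.31574249267578, 179.66519165039062), (61.576377868652344, 11.832587242126465), 76.4295654296875) [[0.4569 0.1701 0.04  ]]
[[0.4945 0.1813]
 [0.4979 0.1656]
 [0.4172 0.1585]
 [0.4132 0.1752]] [np.float64(-77.77302020729336), np.float64(-174.99119729010965), np.float64(103.54660264881602)]
```

```bash
python3 -c "
from h import *
print(goto([.5507,-.1332,.106],-1.588)[0],goto([.5507,-.1332,.18],-1.588)[0])"
```

```text
[ 6.620e-02 -3.850e-02  2.278e-01  1.000e-04 -0.000e+00  1.220e-02] [ 0.0662 -0.0384  0.0798  0.0001 -0.      0.0122]
```

Call:
apply_moves([
  [0.066,-0.0385,0.08,0,0,0.0122],
  [0.066,-0.0385,0.08,0,0,0.0122],
  [0.066,-0.0385,0.08,0,0,0.0122],
  [0.066,-0.0385,0.15,0,0,0.0122],
  [0.066,-0.0385,0.2,0,0,0.0122],
  [0.066,-0.0385,0.227,0,0,0.0122],
  [0.066,-0.0385,0.227,0,0,0.0122],
])

```text
time: 3.65
ee_pos: [0.5505, -0.1306, 0.1054]
eef_rot: [3.139, 0.001, -1.571]
force: [-0.4, 0.9, 0.3]
finger_gap: 0.0501
grasp_force: 0.0
```

Call:
apply_moves([
  [0,0,0,0,0,0],
  [0,0,0,0,0,0],
  [0,0,0,0,0,0],
  [0,0,0,0,0,0],
  [0,0,0,0,0,0],
], claw=0, squeeze=80)

```text
time: 4.15
ee_pos: [0.5524, -0.1311, 0.1069]
eef_rot: [-3.141, -0.0, -1.572]
force: [-0.3, 0.1, -0.7]
finger_gap: 0.0002
grasp_force: 0.0
```

```bash
python3 -c "
from h import *
s=bot.observe();print(s)
d=cam('wrist','w3.png')"
```

```text
{'time': 4.15, 'qpos': array([-3.54745862e-01,  4.38053242e-01,  1.70427767e+00,  1.08652462e-04,
        9.98449861e-01,  2.78792575e+00]), 'joint_velocities': array([-4.81715723e-06,  4.06391666e-03,  4.20428304e-03, -1.57427457e-03,
        2.39130731e-04,  8.42886635e-04]), 'joint_torque': array([ 4.76260666e-04, -5.23822832e+01, -2.23135543e+01,  4.93038879e-04,
       -6.86679821e-03, -1.24795559e-03]), 'ee_pos': array([ 0.55238059, -0.13109832,  0.1068869 ]), 'eef_rot': array([-3.14079938e+00, -1.95456332e-04, -1.57193417e+00]), 'force': array([-0.29359487,  0.10742065, -0.70009669]), 'wrist_torque': array([ 0.08311031,  0.00237093, -0.0322701 ]), 'grasp_force': 0.0, 'finger_gap': 0.0001595905997413825}
```

View pics/w3.png

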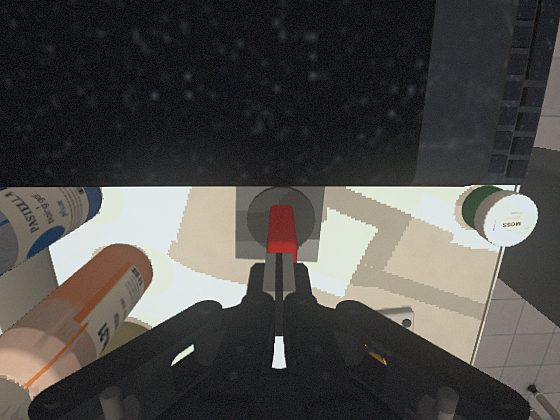

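```bash
python3 - <<'E'
from m1 import *
d=load("w3.png")
m,h=mask(d,(255,190,310,275),lambda h,s,v:((h<10)|(h>170))&(s>130)&(v>60));v=h[...,2][m>0];th,_=cv2.threshold(v.astype(np.uint8),0,255,cv2.THRESH_OTSU)
ys,xs=np.nonzero((m>0)&(h[...,2]>th));print(th,xs.min(),xs.max(),ys.min(),ys.max())
for z in (.117,): print(onz(d,[(xs.mean(),ys.mean()),(xs.mean(),ys.min()),(xs.mean(),ys.max())],z))
print(proj(d,[(.5507,-.1332,.117),(.5524,-.1311,.085),(.5524,-.12,.085)]),d["p"],d["R"])
cv2.imwrite("pics/c3.png",cv2.resize(d["bgr"][170:400,180:380],None,fx=2.6,fy=2.6,interpolation=cv2.INTER_CUBIC))
E
```

```text
136.0 268 296 242 262
[[ 0.5501 -0.1426  0.117 ]
 [ 0.5501 -0.1459  0.117 ]
 [ 0.55   -0.1345  0.117 ]]
[[281.5527 264.1905]
 [278.3539 242.1853]
 [278.3744 258.1756]] [ 0.5522 -0.212   0.2612] [[-1.     -0.0008 -0.0002]
 [ 0.0009 -0.95   -0.3123]
 [ 0.0001 -0.3123  0.95  ]]
```

View pics/c3.png

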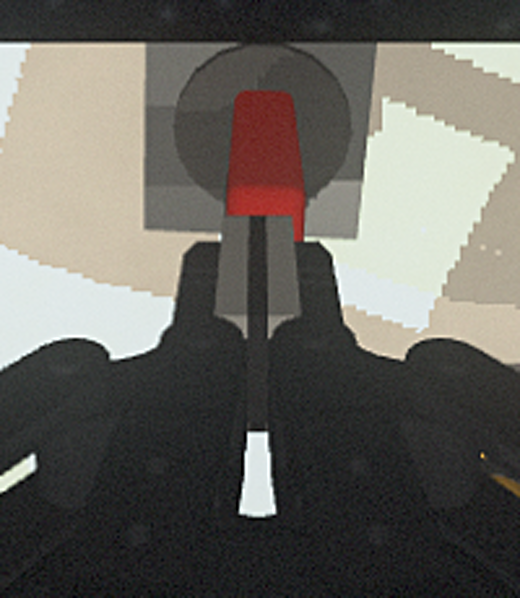

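Call:
apply_moves([
  [0,0,0.004,0,0,0],
  [0,0,0.008,0,0,0],
])

```text
time: 4.4
ee_pos: [0.553, -0.1313, 0.1055]
eef_rot: [-3.14, -0.001, -1.572]
force: [-10.1, 4.4, 44.5]
finger_gap: -0.0002
grasp_force: 22.0
```

Call:
apply_moves([
  [0,0,0.003,0,0,0],
  [0,0,0.006,0,0,0],
])

```text
time: 4.6
ee_pos: [0.5536, -0.1315, 0.1055]
eef_rot: [-3.137, -0.001, -1.572]
force: [-15.3, 6.1, 64.7]
finger_gap: 0.0001
grasp_force: 31.9
```

Call:
apply_moves([
  [0,0,0.002,0,0,0],
  [0,0,0.004,0,0,0],
])

```text
time: 4.8
ee_pos: [0.5542, -0.1316, 0.1055]
eef_rot: [-3.136, -0.002, -1.572]
force: [-17.9, 7.3, 75.2]
finger_gap: 0.0004
grasp_force: 37.6
```

Call:
apply_moves([
  [0,0,-0.03,0,0,0],
  [0,0,-0.06,0,0,0],
  [0,0,-0.06,0,0,0],
  [0,0,-0.06,0,0,0],
], claw=50)

```text
time: 5.2
ee_pos: [0.5521, -0.1311, 0.1272]
eef_rot: [-3.141, 0.0, -1.572]
force: [0.4, -0.1, 0.6]
finger_gap: 0.0497
grasp_force: 0.0
```

```bash
python3 - <<'E'
from m1 import *
d=cam("wrist","w4.png")
m,h=mask(d,(235,170,320,290),lambda h,s,v:((h<10)|(h>170))&(s>130)&(v>60));v=h[...,2][m>0];th,_=cv2.threshold(v.astype(np.uint8),0,255,cv2.THRESH_OTSU)
top=(m>0)&(h[...,2]>th);r=cv2.minAreaRect(big(top.astype(np.uint8)));print(m.sum(),th,r,onz(d,[r[0]],.116));P=onz(d,cv2.boxPoints(r),.116);print(P)
print(goto([.5507,-.1335,.0715],-1.575))
E
```

```text
1669 140.0 ((280.73236083984375, 245.79783630371094), (24.53562355041504, 38.04472732543945), 1.8476102352142334) [[ 0.5507 -0.1337  0.116 ]]
[[ 0.5584 -0.1214  0.116 ]
 [ 0.5574 -0.1459  0.116 ]
 [ 0.5433 -0.1454  0.116 ]
 [ 0.5437 -0.1208  0.116 ]]
(array([0.0053, 0.0017, 0.1103, 0.0002, 0.0001, 0.0005]), array([ 0.5516, -0.1309,  0.1266]), array([ 3.1406,  0.0005, -1.5721]), array([ 1.0187, -0.81  ,  0.3719]))
```

Call:
apply_moves([
  [0.005,0.002,0.04,0,0,0],
  [0.005,0.002,0.09,0,0,0],
  [0.005,0.002,0.11,0,0,0],
  [0.005,0.002,0.11,0,0,0],
])

```text
time: 5.65
ee_pos: [0.5491, -0.1328, 0.07]
eef_rot: [3.137, 0.002, -1.572]
force: [-0.2, 0.0, 0.7]
finger_gap: 0.0503
grasp_force: 0.0
```

Call:
apply_moves([
  [0,0,0,0,0,0],
  [0,0,0,0,0,0],
  [0,0,0,0,0,0],
  [0,0,0,0,0,0],
], claw=0, squeeze=80)

```text
time: 6.05
ee_pos: [0.5518, -0.1338, 0.0733]
eef_rot: [-3.14, -0.001, -1.572]
force: [-0.2, -0.0, 1.6]
finger_gap: 0.0149
grasp_force: 78.0
```

Call:
apply_moves([
  [0,0,-0.08,0,0,0],
  [0,0,-0.16,0,0,0],
  [-0.08,0.01,-0.164,0,0,0],
  [-0.18,0.024,-0.164,0,0,0],
  [-0.28,0.024,-0.164,0,0,0],
  [-0.288,0.024,-0.164,0,0,0],
  [-0.288,0.024,-0.164,0,0,0],
  [-0.288,0.024,-0.164,0,0,0],
])

```text
time: 6.85
ee_pos: [0.5382, 0.0003, 0.1543]
eef_rot: [-3.138, 0.017, -1.558]
force: [1.0, -0.3, -1.4]
finger_gap: 0.0153
grasp_force: 80.0
```

```bash
python3 - <<'E'
from m1 import *
d=cam("wrist","w5.png");s=bot.observe();print(s["ee_pos"],s["qpos"],s["finger_gap"])
uv=proj(d,[(.474,.0165,.044)])[0];print(uv)
yel=lambda h,s,v:(h>12)&(h<35)&(s>110)&(v>90)
u,v=uv.astype(int);m,h=mask(d,(u-40,v-40,u+40,v+40),yel);e=cv2.fitEllipse(cv2.convexHull(big(m)));print(m.sum(),e,onz(d,[e[0]],.044))
cv2.imwrite("pics/c5.png",cv2.resize(d["bgr"][max(v-110,0):v+140,u-130:u+130],None,fx=2.3,fy=2.3,interpolation=cv2.INTER_CUBIC));print(v,u)
E
```

```text
[0.5382 0.     0.1542] [-0.1408  0.3403  1.7243  0.0197  1.0764  2.9791] 0.015122774131604183
[348.9609 216.4867]
1217 ((348.950927734375, 214.7206268310547), (45.501747131347656, 46.441314697265625), 102.60860443115234) [[0.4742 0.0148 0.044 ]]
216 348
```

View pics/c5.png

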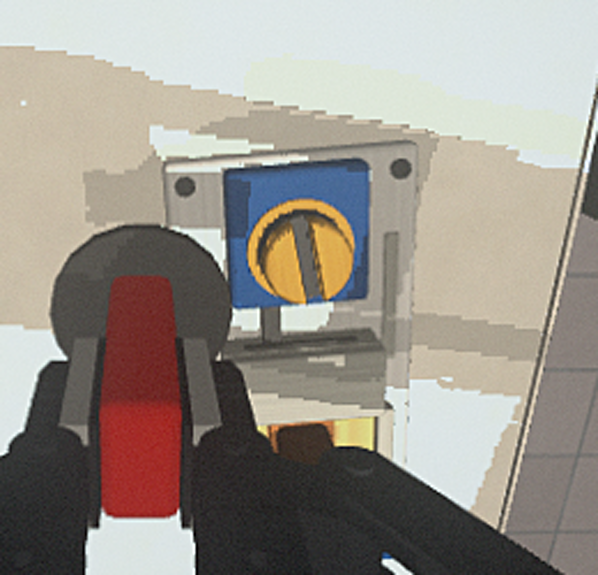

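```bash
cat > slot.py <<'E'
from m1 import *
yel=lambda h,s,v:(h>10)&(h<35)&(s>110)&(v>60)
def screw(d,uv,w=32,z=.044):
    u,v=np.array(uv).astype(int);m,h=mask(d,(u-w,v-w,u+w,v+w),yel)
    val=h[...,2];th,_=cv2.threshold(val[m>0].astype(np.uint8),0,255,cv2.THRESH_OTSU)
    t=cv2.morphologyEx(((m>0)&(val>th)).astype(np.uint8),cv2.MORPH_OPEN,np.ones((2,2)))
    n,l,st,_=cv2.connectedComponentsWithStats(t); keep=np.isin(l,[i for i in range(1,n) if st[i,4]>60])
    pts=np.argwhere(keep)[:,::-1].astype(np.int32);c=cv2.convexHull(pts);e=cv2.fitEllipse(c)
    f=np.zeros_like(m);cv2.fillPoly(f,[c],1);f=cv2.erode(f,np.ones((5,5)))
    sl=(f>0)&~keep&(h[...,1]<110)
    ys,xs=np.nonzero(sl);P=onz(d,np.c_[xs,ys],z-.001)[:,:2];_,sv,vt=np.linalg.svd(P-P.mean(0))
    a=np.degrees(np.arctan2(vt[0,1],vt[0,0]))%180
    print("th",th,"top ell",e,"centre",onz(d,[e[0]],z)[0],"slot n",sl.sum(),P.mean(0),sv,"deg",a); return e
E
python3 - <<'E'
from slot import *
d5=load("w5.png");d1=load("w1.png")
a=screw(d5,(349,215));b=screw(d1,(231,167),24)
print(tri(d5,a[0],d1,b[0]))
P=onz(d5,[(347.1,200.3),(356.3,235.6)],.043);e=P[1]-P[0];print(P,np.degrees(np.arctan2(e[1],e[0])))
# vise plate holes (dark) corners near: crop (185,187),(400,168)
H=onz(d5,[(218+185/2.3,106+187/2.3),(218+400/2.3,106+168/2.3)],.012);e=H[0]-H[1];print(H,np.degrees(np.arctan2(e[1],e[0])))
# jaw back edge
E
```

```text
th 180.0 top ell ((349.87103271484375, 215.91571044921875), (44.467796325683594, 46.34907150268555), 83.68704223632812) centre [0.4732 0.0159 0.044 ] slot n 374 [0.475  0.0135] [0.2083 0.1292] deg 108.55113991485031
th 202.0 top ell ((234.24456787109375, 170.23919677734375), (25.98940658569336, 30.459026336669922), 51.083946228027344) centre [0.4699 0.0142 0.044 ] slot n 97 [0.4722 0.0131] [0.0824 0.0209] deg 105.39554918393685
(array([0.4728, 0.0137, 0.0494]), np.float64(0.0035104824893439296))
[[0.4768 0.0014 0.043 ]
 [0.4651 0.0359 0.043 ]] 108.64738843897864
[[ 0.5188 -0.0015  0.012 ]
 [ 0.4271 -0.0113  0.012 ]] 6.116975111970754
```

```bash
python3 - <<'E'
from m1 import *
print(goto([.4505,.088,.155],-1.285))
d=load("w5.png")
m,h=mask(d,(235,190,330,350),lambda h,s,v:((h<10)|(h>170))&(s>130)&(v>60));th,_=cv2.threshold(h[...,2][m>0].astype(np.uint8),0,255,cv2.THRESH_OTSU)
r=cv2.minAreaRect(big(((m>0)&(h[...,2]>th)).astype(np.uint8)));print(r)
T=bot.get_image("wrist")["tool_from_camera"];D={"K":d["K"],"dist":d["dist"],"R":T[:3,:3],"p":T[:3,3]}
print(onz(D,[r[0]],-.044),onz(D,cv2.boxPoints(r),-.044))
E
```

```text
(array([-0.1781,  0.1732,  0.0009, -0.0009,  0.0026, -0.0435]), array([0.5382, 0.    , 0.1542]), array([-3.1382,  0.0171, -1.5584]), array([ 0.1042, -0.2575, -0.7432]))
((279.0, 305.5), (49.0, 34.0), 90.0)
[[ 0.001   0.0003 -0.044 ]] [[ 0.0129 -0.0067 -0.044 ]
 [ 0.0129  0.0072 -0.044 ]
 [-0.0116  0.0077 -0.044 ]
 [-0.0116 -0.0071 -0.044 ]]
```

Call:
apply_moves([
  [-0.08,0.08,0,0,0,-0.02],
  [-0.17,0.17,0,0,0,-0.0435],
  [-0.178,0.173,0,-0.001,0.0026,-0.0435],
  [-0.178,0.173,0,-0.001,0.0026,-0.0435],
  [-0.178,0.173,0,-0.001,0.0026,-0.0435],
  [-0.178,0.173,0,-0.001,0.0026,-0.0435],
])

```text
time: 7.55
ee_pos: [0.4517, 0.0879, 0.1557]
eef_rot: [-3.141, 0.0, -1.285]
force: [-0.2, 0.5, -1.7]
finger_gap: 0.015
grasp_force: 79.9
```

```bash
python3 - <<'E'
from slot import *
d=cam("wrist","w6.png");s=bot.observe();print(s["ee_pos"],s["eef_rot"],s["qpos"][[0,5]],s["time"])
uv=proj(d,[(.472,.016,.044)])[0];print(uv);e=screw(d,uv,34)
u,v=uv.astype(int)
cv2.imwrite("pics/c6.png",cv2.resize(d["bgr"][max(v-75,0):v+85,max(u-90,0):u+110],None,fx=3.5,fy=3.5,interpolation=cv2.INTER_CUBIC));print(u,v)
E
```

```text
[0.4516 0.0879 0.1556] [-3.1412  0.0004 -1.2856] [0.0414 2.8975] 7.6
[279.1776 113.412 ]
th 196.0 top ell ((280.2463073730469, 118.62261962890625), (49.79574203491211, 51.284759521484375), 139.57762145996094) centre [0.47   0.0198 0.044 ] slot n 336 [0.4708 0.019 ] [0.1695 0.0477] deg 104.18119674387371
279 113
```

View pics/c6.png

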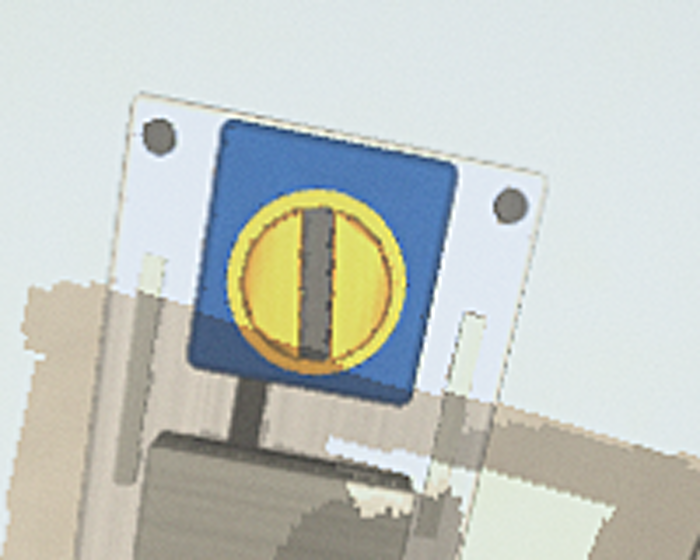

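Call:
apply_moves([
  [0.08,0.001,0.02,0,0,0.005],
  [0.14,0.0014,0.06,0,0,0.0052],
  [0.14,0.0014,0.085,0,0,0.0052],
  [0.14,0.0014,0.085,0,0,0.0052],
  [0.14,0.0014,0.085,0,0,0.0052],
  [0.14,0.0014,0.085,0,0,0.0052],
])

```text
time: 8.2
ee_pos: [0.4699, 0.0216, 0.1134]
eef_rot: [-3.141, 0.001, -1.317]
force: [0.5, 0.1, -1.3]
finger_gap: 0.0149
grasp_force: 79.9
```

```bash
python3 - <<'E'
from slot import *
print(goto([.4706,.0205,.113],-1.318), bot.observe()["qpos"])
E
```

```text
(array([ 0.0025, -0.0009,  0.0008, -0.    ,  0.0001,  0.0002]), array([0.4699, 0.0216, 0.1134]), array([-3.1415,  0.0007, -1.3167]), array([ 0.454 ,  0.1204, -1.2934])) [-0.1017  0.3108  1.9068  0.0009  0.9242  2.7853]
```

Good; go down in steps.

Call:
apply_moves([
  [0.002,-0.001,0.012,0,0,0],
  [0.002,-0.001,0.022,0,0,0],
  [0.002,-0.001,0.026,0,0,0],
  [0.002,-0.001,0.026,0,0,0],
])

```text
time: 8.6
ee_pos: [0.4703, 0.021, 0.0997]
eef_rot: [3.141, 0.001, -1.316]
force: [1.1, 0.1, -1.3]
finger_gap: 0.0149
grasp_force: 79.9
```

Call:
apply_moves([
  [0,0,0.004,0,0,0],
  [0,0,0.008,0,0,0],
  [0,0,0.008,0,0,0],
])

```text
time: 8.9
ee_pos: [0.4704, 0.0208, 0.0958]
eef_rot: [3.141, 0.001, -1.317]
force: [1.6, 1.0, -1.8]
finger_gap: 0.0145
grasp_force: 79.9
```

Call:
apply_moves([
  [0,0,0.003,0,0,0],
  [0,0,0.006,0,0,0],
  [0,0,0.006,0,0,0],
])

```text
time: 9.2
ee_pos: [0.4704, 0.0207, 0.0931]
eef_rot: [3.142, 0.001, -1.317]
force: [0.2, 0.9, 3.4]
finger_gap: 0.0151
grasp_force: 80.6
```

Call:
apply_moves([
  [0,0,0,0,0,-0.015],
  [0,0,0,0,0,-0.03],
  [0,0,0,0,0,-0.045],
  [0,0,0,0,0,-0.06],
  [0,0,0,0,0,-0.075],
  [0,0,0,0,0,-0.09],
  [0,0,0,0,0,-0.105],
  [0,0,0,0,0,-0.12],
])

```text
time: 10.0
ee_pos: [0.4712, 0.0212, 0.0934]
eef_rot: [-3.139, -0.0, -0.56]
force: [1.5, 2.3, 3.0]
finger_gap: 0.015
grasp_force: 80.6
```

```bash
python3 - <<'E'
from slot import *
s=bot.observe();print(s["qpos"],s["wrist_torque"],s["force"],s["eef_rot"],s["ee_pos"])
E
```

```text
[-0.1031  0.3433  1.9248  0.0024  0.8723  2.026 ] [ 0.7068 -0.5598 -0.1716] [1.4975 2.3253 3.0317] [-3.1394 -0.0003 -0.5598] [0.4712 0.0212 0.0934]
```

Call:
apply_moves([
  [0,0,0,0,0,-0.02],
  [0,0,0,0,0,-0.04],
  [0,0,0,0,0,-0.06],
  [0,0,0,0,0,-0.08],
  [0,0,0,0,0,-0.1],
  [0,0,0,0,0,-0.12],
  [0,0,0,0,0,-0.14],
  [0,0,0,0,0,-0.16],
  [0,0,0,0,0,-0.18],
  [0,0,0,0,0,-0.2],
])

```text
time: 11.0
ee_pos: [0.4707, 0.0214, 0.0933]
eef_rot: [-3.14, -0.002, 0.698]
force: [2.0, 3.5, 2.9]
finger_gap: 0.0149
grasp_force: 80.6
```

Call:
apply_moves([
  [0,0,0,0,0,-0.02],
  [0,0,0,0,0,-0.04],
  [0,0,0,0,0,-0.06],
  [0,0,0,0,0,-0.08],
  [0,0,0,0,0,-0.1],
  [0,0,0,0,0,-0.12],
  [0,0,0,0,0,-0.14],
  [0,0,0,0,0,-0.16],
  [0,0,0,0,0,-0.18],
  [0,0,0,0,0,-0.2],
])

```text
time: 12.0
ee_pos: [0.4705, 0.0212, 0.0932]
eef_rot: [3.141, -0.001, 1.955]
force: [1.3, 2.4, 3.6]
finger_gap: 0.0146
grasp_force: 80.5
```

```bash
python3 - <<'E'
from slot import *
s=bot.observe();print(s["qpos"],s["wrist_torque"],s["force"],s["eef_rot"],s["ee_pos"])
E
```

```text
[-0.1031  0.3433  1.9254  0.0021  0.8729 -0.4885] [ 0.5522 -0.4072 -0.2505] [1.3447 2.405  3.5665] [ 3.1408 -0.0014  1.9548] [0.4705 0.0212 0.0932]
```

Call:
apply_moves([
  [0,0,0,0,0,-0.018],
  [0,0,0,0,0,-0.036],
  [0,0,0,0,0,-0.054],
  [0,0,0,0,0,-0.072],
  [0,0,0,0,0,-0.09],
  [0,0,0,0,0,-0.108],
  [0,0,0,0,0,-0.126],
  [0,0,0,0,0,-0.144],
])

```text
time: 12.8
ee_pos: [0.4706, 0.021, 0.0933]
eef_rot: [3.14, -0.0, 2.859]
force: [1.2, 1.7, 3.5]
finger_gap: 0.0149
grasp_force: 80.6
```

```bash
python3 - <<'E'
from slot import *
s=bot.observe();print(s["qpos"],s["wrist_torque"],s["force"],s["eef_rot"],s["ee_pos"])
E
```

```text
[-0.1033  0.3433  1.9253  0.0016  0.8729 -1.3929] [ 0.3053 -0.3846 -0.1737] [1.1532 1.7432 3.5269] [ 3.1404 -0.0001  2.8594] [0.4706 0.021  0.0933]
```

Call:
apply_moves([
  [0,0,0,0,0,-0.015],
  [0,0,0,0,0,-0.03],
  [0,0,0,0,0,-0.045],
  [0,0,0,0,0,-0.06],
  [0,0,0,0,0,-0.075],
])

```text
time: 13.3
ee_pos: [0.4707, 0.0208, 0.0933]
eef_rot: [3.141, 0.001, -2.953]
force: [1.8, 1.2, 3.7]
finger_gap: 0.0149
grasp_force: 80.7
```

```bash
python3 - <<'E'
from slot import *
s=bot.observe();print(s["qpos"],s["wrist_torque"],s["force"],s["eef_rot"],s["ee_pos"])
E
```

```text
[-0.1034  0.3433  1.9252  0.0013  0.8728 -1.8633] [ 0.2587 -0.3889 -0.2164] [1.8463 1.2149 3.6825] [ 3.1407  0.0006 -2.9533] [0.4707 0.0208 0.0933]
```

Call:
apply_moves([
  [0,0,0,0,0,-0.012],
  [0,0,0,0,0,-0.024],
  [0,0,0,0,0,-0.036],
  [0,0,0,0,0,-0.048],
])

```text
time: 13.7
ee_pos: [0.4708, 0.0208, 0.0933]
eef_rot: [3.141, 0.001, -2.652]
force: [1.5, 1.1, 3.6]
finger_gap: 0.0148
grasp_force: 80.6
```

```bash
python3 - <<'E'
from slot import *
s=bot.observe();print(s["qpos"][5],s["wrist_torque"],s["force"],s["eef_rot"],s["ee_pos"])
E
```

```text
-2.1641320746309405 [ 0.2139 -0.3866 -0.1934] [1.5283 1.1037 3.5624] [ 3.1411  0.001  -2.6525] [0.4708 0.0208 0.0933]
```

Call:
apply_moves([
  [0,0,0,0,0,-0.01],
  [0,0,0,0,0,-0.02],
  [0,0,0,0,0,-0.03],
])

```text
time: 14.0
ee_pos: [0.4709, 0.0208, 0.0933]
eef_rot: [3.141, 0.001, -2.465]
force: [1.0, 0.4, 2.5]
finger_gap: 0.0149
grasp_force: 80.6
```

```bash
python3 - <<'E'
from slot import *
s=bot.observe();print(s["qpos"][5],s["wrist_torque"],s["force"],s["eef_rot"],s["ee_pos"])
E
```

```text
-2.3520642958849174 [ 0.2336 -0.4431 -0.1658] [0.9694 0.4155 2.5121] [ 3.1414  0.0012 -2.4645] [0.4709 0.0208 0.0933]
```

Call:
apply_moves([
  [0,0,0,0,0,-0.01],
  [0,0,0,0,0,-0.02],
  [0,0,0,0,0,-0.03],
])

```text
time: 14.3
ee_pos: [0.4709, 0.0208, 0.0933]
eef_rot: [-3.142, 0.001, -2.276]
force: [2.1, 0.3, 1.9]
finger_gap: 0.0148
grasp_force: 80.6
```

```bash
python3 - <<'E'
from slot import *
s=bot.observe();print(s["qpos"][5],s["wrist_torque"],s["force"],s["eef_rot"],s["ee_pos"])
E
```

```text
-2.5405815701942576 [ 0.2182 -0.4755 -0.217 ] [2.0755 0.3009 1.9014] [-3.1415  0.0013 -2.276 ] [0.4709 0.0208 0.0933]
```

Call:
apply_moves([
  [0,0,0,0,0,-0.01],
  [0,0,0,0,0,-0.02],
  [0,0,0,0,0,-0.03],
])

```text
time: 14.6
ee_pos: [0.471, 0.0208, 0.0934]
eef_rot: [-3.141, 0.001, -2.088]
force: [2.1, 1.3, 2.4]
finger_gap: 0.015
grasp_force: 80.6
```

```bash
python3 - <<'E'
from slot import *
s=bot.observe();print(s["qpos"][5],s["wrist_torque"],s["force"],s["eef_rot"],s["ee_pos"])
E
```

```text
-2.729071985105598 [ 0.208  -0.5506 -0.1957] [2.0524 1.2758 2.4215] [-3.1412  0.0013 -2.0876] [0.471  0.0208 0.0934]
```

Call:
apply_moves([
  [0,0,0,0,0,-0.011],
  [0,0,0,0,0,-0.022],
  [0,0,0,0,0,-0.034],
  [0,0,0,0,0,-0.034],
])

```text
time: 15.0
ee_pos: [0.471, 0.0209, 0.0933]
eef_rot: [-3.141, 0.002, -1.878]
force: [2.6, -0.1, 2.8]
finger_gap: 0.0148
grasp_force: 83.0
```

```bash
python3 - <<'E'
from slot import *
s=bot.observe();print(s["qpos"][5],s["wrist_torque"],s["force"],s["eef_rot"],s["ee_pos"])
E
```

```text
-2.9391142378776154 [ 0.2161 -0.6269 -1.3905] [ 2.6439 -0.0624  2.8108] [-3.141   0.0019 -1.8784] [0.471  0.0209 0.0933]
```

Call:
apply_moves([
  [0,0,0,0,0,0.01],
  [0,0,0,0,0,0.01],
  [0,0,-0.02,0,0,0.01],
  [0,0,-0.04,0,0,0.01],
  [0,0,-0.1,0,0,0.01],
  [0,0,-0.16,0,0,0.03],
  [0,0,-0.16,0,0,0.05],
])

```text
time: 15.7
ee_pos: [0.4711, 0.0204, 0.1763]
eef_rot: [-3.139, 0.001, -2.193]
force: [0.4, -0.3, -1.2]
finger_gap: 0.0149
grasp_force: 85.0
```

```bash
python3 - <<'E'
from slot import *
s=bot.observe();print(s["qpos"][5],s["wrist_torque"],s["force"],s["eef_rot"],s["ee_pos"],s["finger_gap"])
print(goto([.5518,-.1338,.16],2.8))
E
```

```text
-2.6224827327162585 [-0.0525  0.0025 -0.0115] [ 0.4262 -0.3176 -1.2451] [-3.1391  0.0011 -2.193 ] [0.4711 0.0204 0.1763] 0.01494538179187579
(array([ 0.1566, -0.3108,  0.0332, -0.0002,  0.0004,  0.2053]), array([0.4711, 0.0204, 0.1763]), array([-3.1391,  0.0011, -2.193 ]), array([ 0.4262, -0.3176, -1.2451]))
```

Call:
apply_moves([
  [0.03,-0.06,0,0,0,0.023],
  [0.06,-0.12,0.01,0,0,0.046],
  [0.1,-0.2,0.02,0,0,0.069],
  [0.157,-0.311,0.03,0,0,0.092],
  [0.157,-0.311,0.03,0,0,0.115],
  [0.157,-0.311,0.03,0,0,0.138],
  [0.157,-0.311,0.03,0,0,0.161],
  [0.157,-0.311,0.03,0,0,0.184],
  [0.157,-0.311,0.033,0,0,0.205],
])

```text
time: 16.6
ee_pos: [0.5493, -0.1332, 0.156]
eef_rot: [-3.141, -0.005, 2.801]
force: [-0.5, 0.4, -1.3]
finger_gap: 0.015
grasp_force: 85.0
```

```bash
python3 - <<'E'
from slot import *
print(goto([.5514,-.1337,.15],1.565))
E
```

```text
(array([-0.0044,  0.0004,  0.0119, -0.0005, -0.0006,  0.1967]), array([ 0.5493, -0.1332,  0.156 ]), array([-3.1411, -0.0046,  2.801 ]), array([-0.5135,  0.4133, -1.3075]))
```

Call:
apply_moves([
  [-0.004,0,0.006,0,0,0.023],
  [-0.004,0,0.006,0,0,0.046],
  [-0.004,0,0.012,0,0,0.069],
  [-0.004,0,0.012,0,0,0.092],
  [-0.004,0,0.012,0,0,0.115],
  [-0.004,0,0.012,0,0,0.138],
  [-0.004,0,0.012,0,0,0.161],
  [-0.004,0,0.012,0,0,0.184],
  [-0.004,0,0.012,0,0,0.1967],
  [-0.004,0,0.012,0,0,0.1967],
])

```text
time: 17.6
ee_pos: [0.5513, -0.1337, 0.1499]
eef_rot: [-3.137, -0.001, 1.57]
force: [0.0, 1.0, -1.5]
finger_gap: 0.0146
grasp_force: 85.0
```

```bash
python3 - <<'E'
from slot import *
d=cam("wrist","w7.png");T=d["tool_from_camera"]
print(goto([.5516,-.1337,.0735],1.565), proj(d,[(.5507,-.1337,.045),(.474,.02,.044)]))
# key in hand: red handle top and the grey stand
m,h=mask(d,(200,150,360,400),lambda h,s,v:((h<10)|(h>170))&(s>130)&(v>60));r=cv2.minAreaRect(big(m));print("red",r)
th,_=cv2.threshold(h[...,2][m>0].astype(np.uint8),0,255,cv2.THRESH_OTSU);r=cv2.minAreaRect(big(((m>0)&(h[...,2]>th)).astype(np.uint8)));print(r)
D={"K":d["K"],"dist":d["dist"],"R":T[:3,:3],"p":T[:3,3]};print(onz(D,[r[0]],-.044),onz(D,cv2.boxPoints(r),-.044))
cv2.imwrite("pics/c7.png",cv2.resize(d["bgr"][100:400,130:530],None,fx=2,fy=2))
E
```

```text
(array([-0.0001,  0.0005,  0.1529, -0.0006, -0.0002,  0.0012]), array([ 0.5516, -0.1337,  0.15  ]), array([-3.1381, -0.0011,  1.5724]), array([-0.3254, -0.2498, -2.1341])) [[278.6736 201.0201]
 [175.6742   3.481 ]]
red ((278.5, 278.5), (105.0, 35.0), 90.0)
((278.5, 305.5), (49.0, 33.0), 90.0)
[[-0.0001 -0.0001 -0.044 ]] [[ 0.0118 -0.0069 -0.044 ]
 [ 0.0118  0.0066 -0.044 ]
 [-0.0128  0.007  -0.044 ]
 [-0.0128 -0.0073 -0.044 ]]
```

Call:
apply_moves([
  [0,0,0.04,0,0,0],
  [0,0,0.07,0,0,0],
  [0,0,0.09,0,0,0],
  [0,0,0.11,0,0,0],
  [0,0,0.13,0,0,0],
  [0,0,0.145,0,0,0],
  [0,0,0.151,0,0,0],
  [0,0,0.151,0,0,0],
])

```text
time: 18.45
ee_pos: [0.5527, -0.134, 0.0743]
eef_rot: [-3.14, -0.001, 1.569]
force: [-0.9, 0.4, -1.8]
finger_gap: 0.0147
grasp_force: 85.0
```

Call:
apply_moves([
  [0,0,0.002,0,0,0],
  [0,0,0.003,0,0,0],
])

```text
time: 18.65
ee_pos: [0.5533, -0.1342, 0.0735]
eef_rot: [-3.141, -0.0, 1.569]
force: [-0.2, 0.5, -1.4]
finger_gap: 0.0149
grasp_force: 85.0
```

Call:
apply_moves([
  [0,0,0,0,0,0],
  [0,0,0,0,0,0],
  [0,0,0,0,0,0],
  [0,0,-0.04,0,0,0],
  [0,0,-0.12,0,0,0],
  [0,0,-0.2,0,0,0],
  [0,0,-0.2,0,0,0],
], claw=50)

```text
time: 19.35
ee_pos: [0.557, -0.1356, 0.1789]
eef_rot: [3.133, 0.003, 1.569]
force: [1.7, -0.6, -0.1]
finger_gap: 0.0504
grasp_force: 0.0
```

```bash
python3 - <<'E'
from slot import *
d=cam("wrist","w8.png")
m,h=mask(d,(200,100,360,400),lambda h,s,v:((h<10)|(h>170))&(s>130)&(v>60))
th,_=cv2.threshold(h[...,2][m>0].astype(np.uint8),0,255,cv2.THRESH_OTSU);r=cv2.minAreaRect(big(((m>0)&(h[...,2]>th)).astype(np.uint8)));print(m.sum(),r,onz(d,[r[0]],.117),onz(d,cv2.boxPoints(r),.117))
print(goto([.4607,.1,.2],1.68),proj(d,[(.55,-.134,.117)]))
E
```

```text
1013 ((272.5, 217.5), (31.0, 19.0), 90.0) [[ 0.5528 -0.1354  0.117 ]] [[ 0.546  -0.1233  0.117 ]
 [ 0.5598 -0.1233  0.117 ]
 [ 0.5599 -0.1479  0.117 ]
 [ 0.5455 -0.1478  0.117 ]]
(array([ 0.4696, -0.1898, -0.0492,  0.0009,  0.0003, -0.0176]), array([ 0.5554, -0.135 ,  0.1763]), array([3.1361, 0.0017, 1.5694]), array([ 0.0975, -0.9128, -0.997 ])) [[268.7031 215.791 ]]
```

Call:
apply_moves([
  [0.09,-0.03,-0.049,0,0,0],
  [0.18,-0.07,-0.049,0,0,-0.01],
  [0.27,-0.11,-0.049,0,0,-0.0176],
  [0.36,-0.15,-0.049,0,0,-0.0176],
  [0.45,-0.19,-0.049,0,0,-0.0176],
  [0.47,-0.19,-0.049,0,0,-0.0176],
  [0.47,-0.19,-0.049,0,0,-0.0176],
  [0.47,-0.19,-0.049,0,0,-0.0176],
])

```text
time: 20.2
ee_pos: [0.4587, 0.1004, 0.1974]
eef_rot: [-3.14, -0.0, 1.68]
force: [0.5, -0.2, -0.3]
finger_gap: 0.0501
grasp_force: 0.0
```

```bash
python3 - <<'E'
from slot import *
d=cam("wrist","w9.png");s=bot.observe();print(s["ee_pos"],s["eef_rot"])
uv=proj(d,[(.4596,.1272,.065)])[0];print(uv);u,v=uv.astype(int)
h=cv2.cvtColor(d["bgr"],cv2.COLOR_BGR2HSV);print(h[v-24:v+25:8,u-32:u+33:8].tolist())
cv2.imwrite("pics/c9.png",cv2.resize(d["bgr"][max(v-150,0):v+150,u-170:u+170],None,fx=2,fy=2));print(u,v)
E
```

```text
[0.4589 0.1    0.1975] [-3.1403 -0.0002  1.6793]
[283.2554 165.0702]
[[[19, 111, 222], [28, 100, 222], [30, 89, 226], [12, 58, 75], [12, 77, 73], [15, 64, 72], [16, 128, 208], [16, 128, 213], [16, 131, 197]], [[21, 98, 224], [21, 115, 224], [30, 93, 226], [10, 128, 131], [11, 129, 132], [11, 101, 91], [16, 132, 207], [16, 129, 208], [14, 128, 199]], [[18, 91, 225], [21, 117, 224], [23, 109, 225], [11, 131, 127], [12, 106, 94], [15, 110, 88], [16, 126, 211], [16, 125, 206], [16, 128, 199]], [[14, 100, 191], [21, 114, 223], [23, 108, 225], [13, 115, 93], [14, 96, 98], [12, 93, 96], [15, 122, 177], [17, 127, 206], [16, 128, 194]], [[17, 46, 138], [22, 115, 228], [16, 121, 173], [13, 88, 81], [12, 90, 85], [9, 88, 81], [16, 131, 168], [16, 128, 207], [15, 130, 188]], [[21, 29, 143], [16, 120, 168], [17, 119, 173], [10, 83, 89], [9, 91, 87], [14, 96, 85], [16, 120, 170], [16, 124, 207], [15, 133, 173]], [[85, 12, 243], [20, 132, 223], [17, 140, 198], [15, 133, 197], [16, 131, 187], [16, 137, 209], [16, 133, 190], [16, 131, 198], [16, 113, 170]]]
283 165
```

View pics/c9.png

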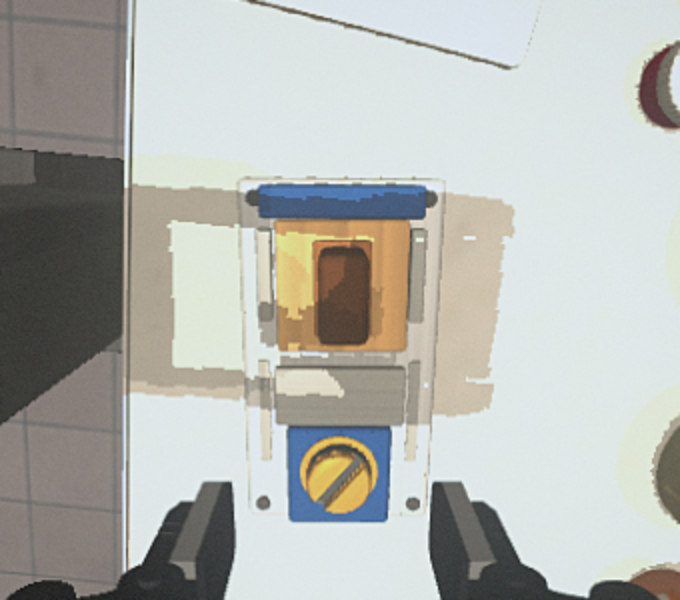

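```bash
python3 - <<'E'
from slot import *
d=load("w9.png");w1=load("w1.png");t=load("t.png")
br=lambda h,s,v:(h<20)&(s>70)&(v<150)&(v>40)
for n,D,b in(("w9",d,(268,136,303,190)),("w1",w1,(120,165,170,200))):
    m,h=mask(D,b,br);r=cv2.minAreaRect(big(m));print(n,r)
print(onz(d,[(284.5,163.5)],.065), tri(d,(284.5,163.5),w1,(142.5,180.4)))
P=onz(d,cv2.boxPoints(((284.2,163.5),(26.5,49),0)),.065);print(P)
# board: white contour in top (threshold) and in w9/w1
g=cv2.cvtColor(t["bgr"],cv2.COLOR_BGR2GRAY)
print("board corners top",onz(t,[(161,192),(216,194),(209,265),(151,260)],.009))
print(goto([.4585,.129,.13],1.677))
E
```

```text
w9 ((284.0, 161.5), (51.0, 28.0), 90.0)
w1 ((141.96588134765625, 180.2098846435547), (19.57090950012207, 34.70185089111328), 83.2901611328125)
[[0.4606 0.1288 0.065 ]] (array([0.4606, 0.1277, 0.0594]), np.float64(0.0003915442858970035))
[[0.4504 0.1039 0.065 ]
 [0.4457 0.1498 0.065 ]
 [0.4697 0.1525 0.065 ]
 [0.4756 0.1067 0.065 ]]
board corners top [[0.554  0.3855 0.009 ]
 [0.5498 0.2465 0.009 ]
 [0.3728 0.2619 0.009 ]
 [0.3834 0.4082 0.009 ]]
(array([ 0.0578,  0.0056,  0.135 , -0.0002, -0.    ,  0.0004]), array([0.4589, 0.1   , 0.1975]), array([-3.1403, -0.0002,  1.6793]), array([-0.2905, -0.2938,  0.3026]))
```

Call:
apply_moves([
  [0.055,0.009,0.08,0,0,0],
  [0.055,0.009,0.16,0,0,0],
  [0.055,0.009,0.22,0,0,0],
  [0.055,0.009,0.26,0,0,0],
  [0.055,0.009,0.26,0,0,0],
])

```text
time: 20.75
ee_pos: [0.4582, 0.1271, 0.0653]
eef_rot: [-3.135, -0.0, 1.678]
force: [-0.8, -0.6, 0.8]
finger_gap: 0.0503
grasp_force: 0.0
```

```bash
python3 - <<'E'
from slot import *
print(goto([.4605,.128,.0265],1.677))
E
```

```text
(array([ 0.0012,  0.0053,  0.0776, -0.0011, -0.0001,  0.0001]), array([0.4582, 0.1271, 0.0653]), array([-3.1349, -0.0004,  1.6776]), array([-0.7631, -0.624 ,  0.7906]))
```

Call:
apply_moves([
  [0,0.002,0.03,0,0,0],
  [0,0.002,0.06,0,0,0],
  [0,0.002,0.078,0,0,0],
  [0,0.002,0.078,0,0,0],
  [0,0.002,0.078,0,0,0],
])

```text
time: 21.25
ee_pos: [0.4614, 0.1287, 0.0295]
eef_rot: [-3.141, -0.001, 1.679]
force: [0.4, 0.9, 0.4]
finger_gap: 0.0498
grasp_force: 0.0
```

Call:
apply_moves([
  [0,0,0,0,0,0],
  [0,0,0,0,0,0],
  [0,0,0,0,0,0],
], claw=0, squeeze=50)

```text
time: 21.55
ee_pos: [0.4615, 0.1291, 0.0298]
eef_rot: [3.141, -0.001, 1.68]
force: [-0.8, -0.9, 6.3]
finger_gap: 0.0232
grasp_force: 50.4
```

Call:
apply_moves([
  [0,0,-0.02,0,0,0],
  [0,0,-0.08,0,0,0],
  [0,0,-0.16,0,0,0],
  [0,0,-0.18,0,0,0],
  [0,0,-0.18,0,0,0],
  [0.06,0.008,-0.18,0,0,0],
  [0.14,0.018,-0.18,0,0,0],
  [0.22,0.028,-0.18,0,0,0],
  [0.3,0.038,-0.18,0,0,0],
  [0.38,0.05,-0.18,0,0,0],
])

```text
time: 22.55
ee_pos: [0.4633, 0.3214, 0.1171]
eef_rot: [-3.137, 0.001, 1.68]
force: [0.4, -0.4, -0.8]
finger_gap: 0.0228
grasp_force: 49.6
```

```bash
python3 - <<'E'
from slot import *
print(goto([.465,.3255,.028],1.68), bot.observe()["finger_gap"])
# board via white/bright contour in this wrist view
d=cam("wrist","w10.png")
g=cv2.GaussianBlur(cv2.cvtColor(load("t.png")["bgr"],cv2.COLOR_BGR2GRAY),(0,0),.8);e=cv2.Canny(g[180:275,140:228],15,40)
c,_=cv2.findContours(cv2.dilate(e,np.ones((2,2))),cv2.RETR_EXTERNAL,cv2.CHAIN_APPROX_NONE);c=max(c,key=lambda c:cv2.contourArea(cv2.convexHull(c)))
r=cv2.minAreaRect(c);r=((r[0][0]+140,r[0][1]+180),r[1],r[2]);t=load("t.png");print(r,onz(t,[r[0]],.009));P=onz(t,cv2.boxPoints(r),.009);print(P,np.linalg.norm(np.diff(P,axis=0),axis=1))
E
```

```text
(array([ 0.0078,  0.005 ,  0.1782, -0.0007,  0.0001, -0.    ]), array([0.4633, 0.3214, 0.1171]), array([-3.1375,  0.0005,  1.6798]), array([ 0.3696, -0.437 , -0.7771])) 0.022809182204224232
((212.27420806884766, 231.0588150024414), (9.589792251586914, 70.2944107055664), 2.642545223236084) [[0.4573 0.2546 0.009 ]]
[[0.3704 0.2697 0.009 ]
 [0.5454 0.2637 0.009 ]
 [0.5444 0.2396 0.009 ]
 [0.3695 0.2458 0.009 ]] [0.1751 0.0241 0.175 ]
```

Call:
apply_moves([
  [0.006,0.002,0.05,0,0,0],
  [0.006,0.002,0.1,0,0,0],
  [0.006,0.002,0.14,0,0,0],
  [0.006,0.002,0.165,0,0,0],
  [0.006,0.002,0.174,0,0,0],
  [0.006,0.002,0.174,0,0,0],
  [0.006,0.002,0.174,0,0,0],
])

```text
time: 23.3
ee_pos: [0.4661, 0.3239, 0.0326]
eef_rot: [-3.142, -0.001, 1.68]
force: [-0.3, 0.4, -2.0]
finger_gap: 0.0229
grasp_force: 49.6
```

Call:
apply_moves([
  [0,0,0.003,0,0,0],
  [0,0,0.006,0,0,0],
  [0,0,0.008,0,0,0],
  [0,0,0.008,0,0,0],
])

```text
time: 23.7
ee_pos: [0.4656, 0.3238, 0.0282]
eef_rot: [-3.141, -0.001, 1.68]
force: [-0.1, -0.0, -1.9]
finger_gap: 0.023
grasp_force: 49.6
```

Call:
apply_moves([
  [0,0,0.001,0,0,0],
  [0,0,0.003,0,0,0],
  [0,0,0.003,0,0,0],
])

```text
time: 24.0
ee_pos: [0.4656, 0.3238, 0.0269]
eef_rot: [-3.141, -0.001, 1.68]
force: [-1.0, -0.7, 2.2]
finger_gap: 0.023
grasp_force: 50.1
```

Contact; release and rise.

Call:
apply_moves([
  [0,0,0,0,0,0],
  [0,0,0,0,0,0],
  [0,0,0,0,0,0],
  [0,0,-0.04,0,0,0],
  [0,0,-0.12,0,0,0],
  [-0.05,0,-0.2,0,0,0],
  [-0.15,0,-0.28,0,0,0],
  [-0.15,0,-0.32,0,0,0],
  [-0.15,0,-0.32,0,0,0],
  [-0.15,0,-0.32,0,0,0],
], claw=60)

```text
time: 25.0
ee_pos: [0.4743, 0.2491, 0.187]
eef_rot: [3.141, -0.001, 1.679]
force: [0.4, 0.0, -0.9]
finger_gap: 0.0598
grasp_force: 0.0
```

```bash
python3 - <<'E'
from slot import *
d=cam("wrist","w11.png");t=cam("top","t2.png");s=cam("scene","s2.png");print(bot.observe()["ee_pos"])
# stamp handle top from wrist (expected z .062)
uv=proj(d,[(.4656,.324,.062)])[0];u,v=uv.astype(int);print(uv)
m,h=mask(d,(u-45,v-50,u+45,v+50),lambda h,s,v:(h<20)&(s>70)&(v<150)&(v>40));r=cv2.minAreaRect(big(m));print("handle",r,onz(d,[r[0]],.062))
# wooden base
m,h=mask(d,(max(u-90,0),max(v-90,0),u+90,v+90),lambda h,s,v:(h<30)&(s>70)&(v>40));r=cv2.minAreaRect(big(m));P=onz(d,cv2.boxPoints(r),.023);print("base",P,np.linalg.norm(np.diff(P,axis=0),axis=1))
# board edges in wrist image: corners on plane .009
g=cv2.GaussianBlur(cv2.cvtColor(d["bgr"],cv2.COLOR_BGR2GRAY),(0,0),1);L=cv2.HoughLinesP(cv2.Canny(g,20,60),1,np.pi/360,50,minLineLength=70,maxLineGap=8)
for l in L[:,0]:
    P=onz(d,[l[:2],l[2:]],.009)[:,:2]
    if np.all((P[:,1]>.2)&(P[:,1]<.45)): print(np.round(P.ravel(),3))
# key height by top/scene
def red(D,box):
    m,h=mask(D,box,lambda h,s,v:((h<8)|(h>172))&(s>150)&(v>90));ys,xs=np.nonzero(m);return (xs.mean(),ys.mean())
print("key",tri(t,red(t,(350,175,395,210)),s,red(s,(320,130,360,175))))
E
```

```text
[0.4728 0.2492 0.1851]
[278.2652 110.965 ]
handle ((278.0, 113.5), (51.0, 30.0), 90.0) [[0.4656 0.3219 0.062 ]]
base [[0.4275 0.3527 0.023 ]
 [0.4951 0.3601 0.023 ]
 [0.5048 0.2911 0.023 ]
 [0.4327 0.2833 0.023 ]] [0.0679 0.0696 0.0725]
[0.342 0.217 0.343 0.294]
[0.339 0.386 0.339 0.275]
[0.185 0.403 0.344 0.402]
[0.156 0.214 0.304 0.269]
[0.179 0.348 0.345 0.349]
[0.169 0.298 0.302 0.298]
[0.375 0.255 0.458 0.284]
[0.189 0.399 0.19  0.316]
[0.24  0.406 0.239 0.245]
[0.177 0.351 0.271 0.352]
[0.241 0.402 0.243 0.249]
[0.267 0.405 0.337 0.405]
[0.186 0.402 0.186 0.286]
[0.461 0.284 0.547 0.315]
[0.498 0.215 0.573 0.242]
[0.294 0.394 0.294 0.301]
[0.189 0.327 0.19  0.231]
key (array([ 0.5552, -0.1374,  0.082 ]), np.float64(0.0015805306252493774))
```

```bash
python3 - <<'E'
from slot import *
w9=load("w9.png");print("board edge w9",onz(w9,[(233,15),(368,49)],.009))
for a,b,box in(("t.png","t2.png",(350,175,395,210)),("s.png","s2.png",(320,130,360,175))):
    for f in(a,b):
        m,h=mask(load(f),box,lambda h,s,v:((h<8)|(h>172))&(s>150)&(v>90));ys,xs=np.nonzero(m);print(f,m.sum(),xs.mean(),ys.mean(),xs.min(),xs.max(),ys.min(),ys.max())
s=load("s.png");print(proj(s,[(.5507,-.1337,.117),(.5528,-.1354,.117),(.5528,-.1354,.121)]))
E
```

```text
board edge w9 [[0.3953 0.2601 0.009 ]
 [0.5331 0.2445 0.009 ]]
t.png 79 376.9873417721519 191.49367088607596 372 383 188 195
t2.png 97 376.9381443298969 190.83505154639175 369 384 187 194
s.png 166 338.0542168674699 150.17469879518072 333 344 138 161
s2.png 169 338.1301775147929 149.31360946745562 333 344 138 160
[[340.2417 141.1467]
 [340.0669 140.4689]
 [340.2398 139.342 ]]
```

```bash
python3 -c "
from bench import bot
print(bot.finish_job())"
```

```text
the job is handed in; nothing more can be done
None
```

The job is handed in at about 25 s of the 72 s allowed. The screw was wound to its stop (torque jumped and the jaw showed fully back), the stamp stands near the middle of the cake board, and the key is upright and home in its stand; no verdict was returned.

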